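# Ready the broad spatula over the open paint jar

### The arm

A 7-joint arm with a two-finger parallel gripper is mounted at the origin on the work surface. World frame = base frame: x ahead of the robot, y to its left, z up, the work surface at z = 0. Lengths are in m, angles in rad, forces in N, time in s.
With the tool pointing down it reaches from about 0.425 to 0.925 m from the base axis. Payload 6.8 kg.
Tool frame: the origin (TCP) lies midway between the tips of the shut fingers; the grasp point (between the pads) lies 19 mm behind it; y points along the fingers, z is the direction in which the jaws open and shut, and the axes are right-handed (so a half turn about y gives the same grasp; the last joint's range is limited). The gripper opens to 85 mm and grips with 20 to 120 N. Pads are 22 mm wide; open, the fingers measure 114 mm over their backs; the gripper's body (76 mm by 85 mm) begins 54 mm behind the grasp point. The pads swing forward as they close: fully open they stand 13 mm farther back than shut.
Start: joints at [1.21, 0.477, 0.022, 1.555, -0.011, 1.109, -0.083], TCP at [0.169, -0.654, 0.207] pointing down, gripper open.
Joint ranges: [-2.96, 2.96], [-0.34, 2.1], [-1.41, 1.46], [0.24, 2.44], [-1.37, 4.51], [0.17, 1.92], [-2.96, 2.96]. Speed limits (rad/s): [2.39, 2.39, 3.14, 3.14, 3.14, 3.14, 3.14].

### API

Orientations are given as a rotation vector (axis times angle).
In Python, from bench import r gives the robot as it stands.
- The arm moves only by the tool send_rows, never from a script. Its argument "rows" is text: rows parted by semicolons, each of 6 numbers parted by spaces: the shift along the world's x, y, z in m, then the turn, a rotation vector about the world's x, y, z in rad. A call has 1 to 20 rows; each row shifts and turns the commanded pose from where the row before left it; what a row does not reach is not made up. A row lasts 1/10 s, in which the tool goes at most 50 mm and 8.59 degrees, less where a joint would pass 70% of its speed; a pose out of reach is approached as far as the arm can. A call is refused whole if a number of a shift passes 0.05 or a number of a turn 0.15, either way. A call with a gripper value outside its range is refused whole. "grip" is the finger opening in m, from 0 to 0.0854, set as the call begins (left out, the last holds). The fingers move at their own pace and stop on an object; "grip_force" is the grip in N (left out, the last holds). Time passes only in rows, so rows that do not move let the fingers close. It gives the time, the measured TCP pose, the force and the opening at its end, in the units of the state.
- r.get_obs(): the state, without advancing time (a new reading comes with each control period).
- r.grab_frame(name): name is "side" or "top" or "wrist"; returns a dict with "pixels" (384x512x3 uint8, red, green, blue), "intrinsics" (3x3 intrinsics, pixels), "position" and "orientation" of the camera in the world. Camera axes: x right, y up, looking along -z (the intrinsics and any distortion apply to the point x, -y, -z); pixel columns grow to the right and rows downward; lengths in m; the calibration is good to about 2 mm. A picture is of the moment at which its call begins. There is no depth.
- r.hand_in(): hands the job in, once; it reports no verdict.
The state is a dict: "clock": time; "joints": joint angles; "qvel": joint speeds; "tau": joint torques, N m; "tcp_pos": TCP position; "orientation": TCP orientation; "contact_force": force on the tool from outside, world axes, zero at the start; "moment": the same for the moment, N m; "grip_width": finger opening in m.
Only numpy, scipy, OpenCV 4.12 (cv2) and the standard library are available. Lean on these libraries where they do the work, as an engineer would, in place of code of your own. Each camera call takes 0.05 s, during which the arm holds its last target.

### The job

Draw the broad-bladed spatula out of the slanted tool rack, leaving the other two tools in it and the jars where they stand. Turn it so that its blade points clearly downwards (some 30 degrees below level, or steeper) and hold it with the middle of the blade's end edge over the mouth of the open paint jar, 3 to 10 cm above the rim, ready to scoop. Finish while still holding it there, at rest and clear of the rack, its tools and the jars.

Things in the scene. Friction and masses are not known exactly. Their poses are not given: they have to be found in the camera images.
- spatula_handle (a point): Grasp point of the broad spatula, on its handle's centre line, 140 mm from the butt and 45 mm outside the slot's mouth, about 120 mm above the table. x points from butt to blade tip (40 degrees above level in the rack, blade up), y across the blade (level in the rack), z normal to its flat (upwards). Dark wood handle, 165 mm long, 20 wide (y), 16 thick (z), steel butt cap. In any of the three slots.
- spatula_tip (a point): Middle of the blade's end edge, 110 mm along x from spatula_handle. Axes as spatula_handle; the tilt of x is 50 degrees in the rack and over 90 degrees when the blade points below level.
- spatula_butt (a point): Centre of the butt end of the spatula's handle, 140 mm behind spatula_handle. Axes as spatula_handle.
- spatula: The whole loose spatula, 250 mm long, 0.10 to 0.17 kg, centre of mass about 75 mm from the butt; beyond the handle a 12 mm wide neck and a plain steel blade 72 mm long, 50 mm wide, 2 mm thick. Origin at the centre of its butt end, which stands 95 mm deep in a slot; axes as spatula_handle.
- rack: Fixed birch-plywood tool rack, base 135 by 240 mm, about 105 mm high at its slot mouths; origin on the table under the closed end of the middle slot, x the level direction in which the tools lean (blades towards +x), y along the row of slots, z up.
- slots: The rack's slanted slot block, 35 mm thick, 230 mm long (y), 95 mm deep; origin at the closed end of the middle slot, z along the slots outwards (40 degrees above level), mouths at z = 95 mm, x downwards across the slots. Three slots at y = -75, 0, 75 mm, each 25 mm wide and 19 mm thick.
- knife: Narrow palette knife in another slot: same handle, blade only 14 mm wide; 250 mm long. Origin at its butt end, x to its tip. Stays in the rack.
- brush: Round brush in another slot: same handle, 20 mm thick round head; 244 mm long. Origin at its butt end, x to its tip. Stays in the rack.
- jar_open: The open paint jar, white plastic with a paper band, no lid: 92 mm across, 90 mm high, 0.4 to 0.7 kg, loose on the table. Origin at the centre of its underside, z up.
- jar_mouth (a point): Centre of the open jar's mouth, level with its rim 90 mm above the table; mouth 78 mm inside. z up.
- jar_b: A closed jar of the same size, with a flat lid, 94 mm across and 92 mm high; origin at the centre of its underside. The three jars swap places.
- jar_c: Another closed jar like jar_b.

How it is judged:
By the outcome, as a careful person would: the job done as asked, in the order asked, and still so for the second after the job is handed in, while the arm keeps its last pose, push and grip.
It also fails if it takes over 35 s, if anything falls off the work surface, if the arm or the gripper's body presses on something with over 40 N, if the wrist force passes 120 N, or if a joint passes its speed limit or range.

## Working session

There is one attempt and no reset: what is moved stays moved. The work goes in short steps, Python scripts to look and compute and a tool call to move; the robot and the scene stay as the last step left them, time stands still between calls to the robot, and variables do not carry over. Pictures are saved under pics/ and viewed, and the job is handed in when it is done.

Besides the shell and the picture viewer there is one more tool, called after "Emit:" as name(argument=value, ...), one argument or row to a line, values as JSON. send_rows: Moves the arm, as the interface text tells. Its arguments: {"type":"object","properties":{"rows":{"type":"string"},"grip":{"type":"number"},"grip_force":{"type":"number"}},"required":["rows"]}

```bash
mkdir -p pics; ls; python3 - <<'E'
from bench import r
import cv2,pickle
o=r.get_obs();print(o)
for n in("side","top","wrist"):
    f=r.grab_frame(n);cv2.imwrite(f"pics/{n}0.png",f["pixels"][:,:,::-1]);pickle.dump(f,open(f"{n}0.pkl","wb"))
    print(n,f["intrinsics"],f["position"],f["orientation"],[k for k in f])
E
```

```text
pics
{'clock': 0.0, 'joints': array([ 1.20987683,  0.47776608,  0.02234446,  1.55648249, -0.01148356,
        1.10927335, -0.08311581]), 'qvel': array([ 0.00013049,  0.00030019,  0.00321296,  0.00085725,  0.00023402,
        0.00023289, -0.00027609]), 'tau': array([-2.53487851e-04, -5.96462631e+01,  1.60781465e+00, -2.81195873e+01,
        1.24396576e-02,  9.34784854e-03,  5.69767337e-06]), 'tcp_pos': array([ 0.16865396, -0.6529269 ,  0.20563555]), 'orientation': array([-0.26562842,  2.08880127, -2.08509556]), 'contact_force': array([0.73281784, 0.3977691 , 0.34165705]), 'moment': array([-0.00164094, -0.01016769, -0.00886311]), 'grip_width': 0.0854518911333915}
side [[368.98633329   0.         251.05554017]
 [  0.         368.98633329 197.73928145]
 [  0.           0.           1.        ]] [0.19037771 0.42755489 0.63308749] [ 0.3955018  -0.96689375 -2.23443773] ['pixels', 'intrinsics', 'position', 'orientation']
top [[383.31593753   0.         256.47858715]
 [  0.         383.31593753 198.74800181]
 [  0.           0.           1.        ]] [0.3316808  0.02378855 1.1269604 ] [ 0.1677595  -0.15471934 -1.52061565] ['pixels', 'intrinsics', 'position', 'orientation']
wrist [[332.59058496   0.         254.89231784]
 [  0.         332.59058496 187.05161827]
 [  0.           0.           1.        ]] [ 0.242955   -0.63565917  0.37390647] [-0.25766687  0.20077789 -1.30813488] ['pixels', 'intrinsics', 'position', 'orientation']
```

View pics/side0.png

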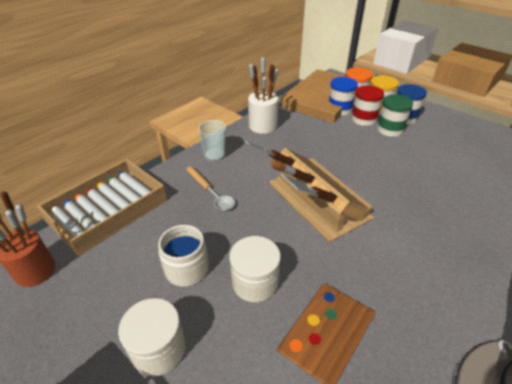

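View pics/top0.png

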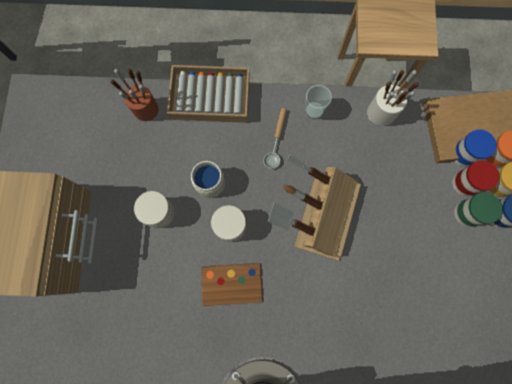

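View pics/wrist0.png

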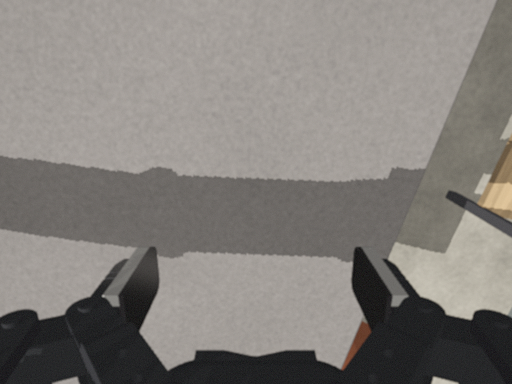

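The spatula (wide blade at top px ~(282,214)) is in the rack slot nearest the robot. The open jar with blue paint is at top px (207,178) and side px (184,250). I'll zoom in on both views.

```bash
cat > h.py <<'E'
import numpy as np,cv2,pickle
from scipy.spatial.transform import Rotation as R
def load(n): return pickle.load(open(n+".pkl","rb"))
def ray(f,u,v):
    d=np.linalg.inv(f["intrinsics"])@[u,v,1]; d=R.from_rotvec(f["orientation"]).apply([d[0],-d[1],-d[2]])
    return np.array(f["position"]),d/np.linalg.norm(d)
def plane(f,u,v,z):
    p,d=ray(f,u,v); return p+d*(z-p[2])/d[2]
def tri(f,a,g,b):
    p,d=ray(f,*a);q,e=ray(g,*b)
    s=np.linalg.lstsq(np.array([d,-e]).T,q-p,rcond=None)[0]
    x,y=p+s[0]*d,q+s[1]*e
    return (x+y)/2,np.linalg.norm(x-y)
def proj(f,P):
    c=R.from_rotvec(f["orientation"]).inv().apply(np.atleast_2d(P)-f["position"]); c=c*[1,-1,-1]
    k=(f["intrinsics"]@c.T).T; return k[:,:2]/k[:,2:]
E
python3 - <<'E'
from h import *
for n,(x,y,w,h) in {"top":(255,150,120,120),"side":(240,125,140,115)}.items():
    f=load(n+"0"); c=f["pixels"][y:y+h,x:x+w,::-1]
    s=5; cv2.imwrite(f"pics/{n}0z.png",cv2.resize(c,None,fx=s,fy=s,interpolation=cv2.INTER_CUBIC))
E
```

```text
(no output)
```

View pics/top0z.png

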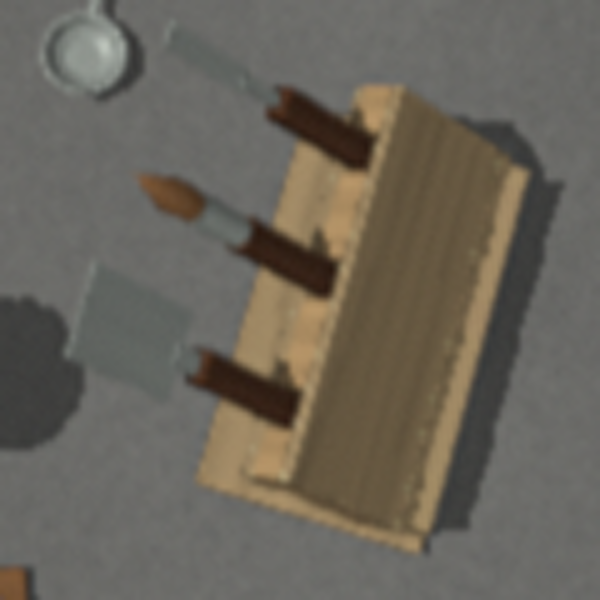

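View pics/side0z.png

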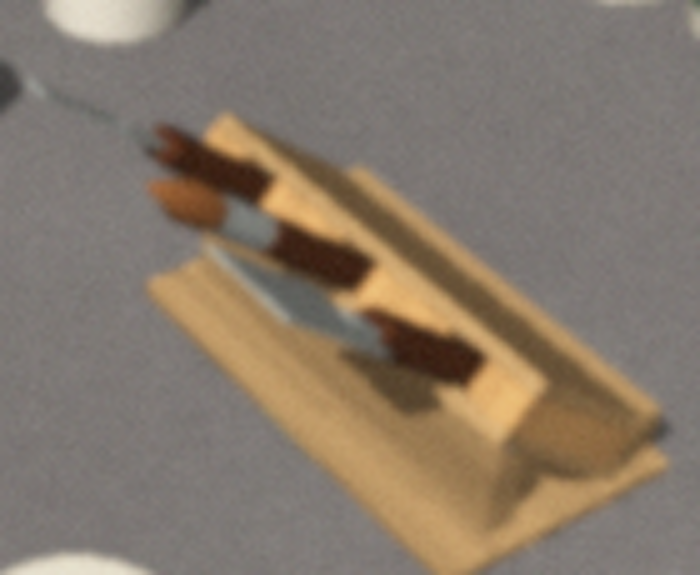

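```bash
python3 - <<'E'
from h import *
T,S=load("top0"),load("side0")
t=lambda u,v:(255+(u-2)/5,150+(v-2)/5)
s=lambda u,v:(240+(u-2)/5,125+(v-2)/5)
pts={}
for n,a,b in [("tip",t(81,310),s(247,284)),("c1",t(95,262),s(205,243)),("c2",t(68,358),s(287,322)),
  ("hend",t(199,366),s(382,332)),("mouth",t(294,410),s(475,366)),
  ("bend",t(245,236),s(280,242)),("bmouth",t(333,280),s(365,270)),
  ("kend",t(275,103),s(160,145)),("kmouth",t(368,155),s(268,180)),("blocktopL",t(402,88),s(228,115)),("blocktopR",t(290,483),s(547,380))]:
    P,e=tri(T,a,S,b); pts[n]=P; print(n,P.round(4),round(e,4))
for a,b in [("mouth","tip"),("hend","tip"),("mouth","hend"),("bmouth","bend"),("kmouth","kend"),("c2","c1"),("mouth","kmouth"),("hend","kend"),("blocktopR","blocktopL")]:
    d=pts[b]-pts[a]; print(a,b,np.linalg.norm(d).round(4),"yaw",np.degrees(np.arctan2(d[1],d[0])).round(1),"el",np.degrees(np.arcsin(d[2]/np.linalg.norm(d))).round(1))
# jars
for n,f in(("top",T),("side",S)):
    im=cv2.cvtColor(f["pixels"],cv2.COLOR_RGB2HSV)
    m=((im[...,1]<70)&(im[...,2]>170)).astype(np.uint8)
    k,l,st,c=cv2.connectedComponentsWithStats(m)
    for i in range(1,k):
        if st[i,4]>200: print(n,st[i],c[i].round(1))
    m=((im[...,0]>95)&(im[...,0]<125)&(im[...,1]>130)).astype(np.uint8)
    k,l,st,c=cv2.connectedComponentsWithStats(m)
    for i in range(1,k):
        if st[i,4]>100: print(n,"blue",st[i],c[i].round(1))
for n,(x,y,w,h) in {"top":(130,150,120,100),"side":(110,210,180,170)}.items():
    f=load(n+"0"); c=f["pixels"][y:y+h,x:x+w,::-1]
    sc=6 if n=="top" else 3; cv2.imwrite(f"pics/{n}0j.png",cv2.resize(c,None,fx=sc,fy=sc,interpolation=cv2.INTER_CUBIC))
E
```

```text
tip [ 0.4975 -0.0008  0.1875] 0.0005
c1 [ 0.522  -0.0066  0.1902] 0.0014
c2 [0.4738 0.0049 0.1863] 0.0015
hend [ 0.4783 -0.0659  0.1323] 0.0038
mouth [ 0.4634 -0.1227  0.0835] 0.0043
bend [ 0.5493 -0.0897  0.1268] 0.0057
bmouth [ 0.5366 -0.1432  0.0844] 0.0041
kend [ 0.6243 -0.1021  0.1345] 0.0006
kmouth [ 0.6073 -0.161   0.0905] 0.0039
blocktopL [ 0.6443 -0.177   0.1025] 0.0017
blocktopR [ 0.4244 -0.1175  0.1023] 0.0013
mouth tip 0.1639 yaw 74.3 el 39.4
hend tip 0.0875 yaw 73.5 el 39.1
mouth hend 0.0764 yaw 75.3 el 39.7
bmouth bend 0.0694 yaw 76.6 el 37.7
kmouth kend 0.0754 yaw 74.0 el 35.7
c2 c1 0.0497 yaw -13.4 el 4.5
mouth kmouth 0.1491 yaw -14.9 el 2.7
hend kend 0.1504 yaw -13.9 el 0.8
blocktopR blocktopL 0.2278 yaw -15.1 el 0.1
top [376  86  27  27 261] [385.4 102.3]
top [134 191  33  33 844] [150.5 207.3]
top [211 206  34  33 877] [227.6 221.9]
top blue [465 130  31  29 706] [480. 144.]
top blue [195 166  24  22 411] [206.4 176.5]
top blue [502 196  10  26 173] [507.7 207.8]
side [ 299    0   58   80 3483] [326.4  34.8]
side [ 356    0   68   74 2531] [385.3  39.3]
side [248  93  30  41 855] [260.3 112.9]
side [204 120  22  39 531] [213.9 137.5]
side [120 173  30  24 236] [133.6 184.3]
side [110 179  30  24 238] [123.6 190.3]
side [ 99 184  30  25 243] [112.8 196.3]
side [ 88 190  30  26 252] [101.9 202.5]
side [ 77 196  30  26 240] [ 90.4 208.7]
side [ 158  225   45   61 1252] [179.8 258.4]
side [ 229  236   51   66 2484] [252.5 266.1]
side [ 118  298   60   77 3254] [147.9 332.9]
side blue [331  77  26  15 301] [343.6  84.1]
side blue [398  85  28  15 301] [411.6  91.6]
side blue [330  99  23  11 121] [342.8 103.9]
side blue [165 237  34  19 451] [181.5 246. ]
```

View pics/top0j.png

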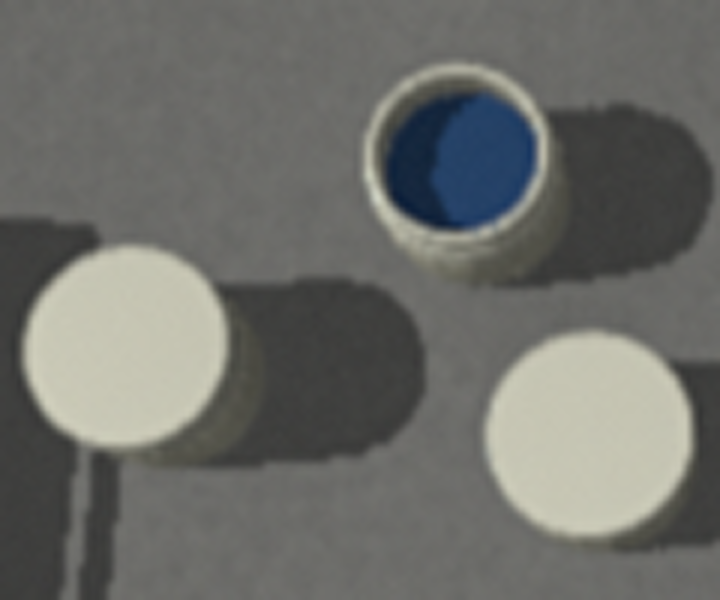

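View pics/side0j.png

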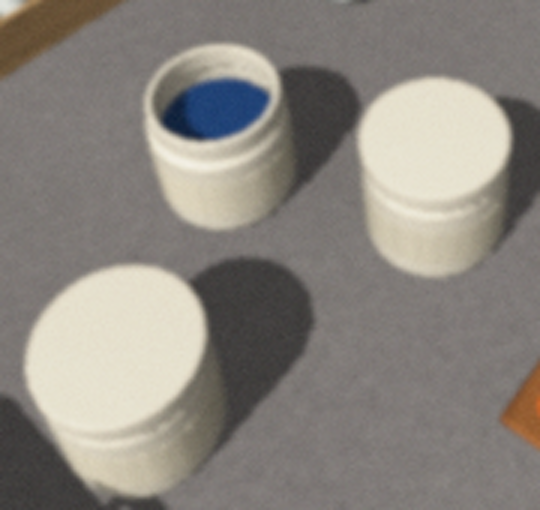

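```bash
cat > g.py <<'E'
from h import *
h=np.array([np.cos(np.radians(75)),np.sin(np.radians(75)),0]);up=np.array([0,0,1.])
def sp(el,yaw=75):
    H=np.array([np.cos(np.radians(yaw)),np.sin(np.radians(yaw)),0]);e=np.radians(el)
    x=np.cos(e)*H+np.sin(e)*up; z=-np.sin(e)*H+np.cos(e)*up
    return np.array([x,np.cross(z,x),z]).T
def tool(S,s): # tool y = -z_sp, tool z = s*y_sp
    y=-S[:,2]; z=s*S[:,1]; return np.array([np.cross(y,z),y,z]).T
E
python3 - <<'E'
from g import *
from bench import r
T,S=load("top0"),load("side0")
print("jar top",plane(T,206.2,175.3,.09),"side",plane(S,182,244,.09),tri(T,(206.2,175.3),S,(182,244)))
print("lids",plane(T,150.5,207.3,.092),plane(S,147.9-2,318,.092),plane(T,227.6,221.9,.092))
o=r.get_obs();A=R.from_rotvec(o["orientation"]);print(A.as_matrix().round(3),o["tcp_pos"])
s0=sp(40);g=np.array([0.4757,-0.0822,0.1168]);print("grasp",g)
for s in(1,-1):
    B=R.from_matrix(tool(s0,s)); d=(B*A.inv()).as_rotvec(); print(s,B.as_matrix().round(3),B.as_rotvec().round(3),"turn",d.round(3),np.degrees(np.linalg.norm(d)).round(1),"tcp",g-.019*s0[:,2])
E
```

```text
jar top [0.60963093 0.18110124 0.09      ] side [0.60249857 0.18653062 0.09      ] (array([0.61177394, 0.18212703, 0.07901678]), np.float64(0.001962531721329769))
lids [0.51156579 0.32732528 0.092     ] [0.52435008 0.3249198  0.092     ] [0.48049011 0.11310116 0.092     ]
[[-0.968 -0.     0.25 ]
 [-0.25   0.001 -0.968]
 [ 0.    -1.    -0.001]] [ 0.16872939 -0.65307     0.20588979]
grasp [ 0.4757 -0.0822  0.1168]
1 [[ 0.198  0.166 -0.966]
 [ 0.74   0.621  0.259]
 [ 0.643 -0.766  0.   ]] [-0.855 -1.342  0.478] turn [ 0.593  0.59  -1.986] 123.5 tcp [ 0.47886095 -0.07040318  0.10224516]
-1 [[-0.198  0.166  0.966]
 [-0.74   0.621 -0.259]
 [-0.643 -0.766 -0.   ]] [-0.494  1.566 -0.882] turn [ 0.513 -0.52   1.011] 71.5 tcp [ 0.47886095 -0.07040318  0.10224516]
```

Emit:
send_rows(
  rows="0.009 0.014 0.012 0.017 -0.017 0.034;0.018 0.0285 0.012 0.034 -0.035 0.067;0.018 0.0285 0.012 0.034 -0.035 0.067;0.018 0.0285 0.012 0.034 -0.035 0.067;0.018 0.0285 0.012 0.034 -0.035 0.067;0.018 0.0285 0.012 0.034 -0.035 0.067;0.018 0.0285 0.012 0.034 -0.035 0.067;0.018 0.0285 0.006 0.034 -0.035 0.067;0.018 0.0285 0 0.034 -0.035 0.067;0.018 0.0285 0 0.034 -0.035 0.067;0.018 0.0285 0 0.034 -0.035 0.067;0.018 0.0285 0 0.034 -0.035 0.067;0.018 0.0285 0 0.034 -0.035 0.067;0.018 0.0285 -0.006 0.034 -0.035 0.067;0.018 0.0285 -0.006 0.034 -0.035 0.067;0.009 0.014 0 0.017 -0.017 0.034;0 0 0 0 0 0;0 0 0 0 0 0",
  grip=0.06,
)

```text
clock: 1.95
tcp_pos: [0.4385, -0.2276, 0.2851]
orientation: [-0.487, 1.564, -0.89]
contact_force: [0.4, -0.4, 0.3]
grip_width: 0.0599
```

```bash
cat > look.py <<'E'
import sys
from g import *
from bench import r
tag=sys.argv[1]
for n in sys.argv[2:]:
    f=r.grab_frame(n);cv2.imwrite(f"pics/{n}{tag}.png",f["pixels"][:,:,::-1]);pickle.dump(f,open(f"{n}{tag}.pkl","wb"))
o=r.get_obs();print(o["clock"],o["tcp_pos"].round(4),o["joints"].round(3),o["contact_force"].round(1),o["grip_width"])
E
python3 look.py 1 side wrist top; python3 - <<'E'
from g import *
from bench import r
o=r.get_obs();A=R.from_rotvec(o["orientation"]);B=R.from_matrix(tool(sp(40),-1));print((B*A.inv()).as_rotvec().round(3))
print(np.array([.4789,-.0704,.1022])-o["tcp_pos"], B.as_matrix()[:,1])
E
```

```text
2.1 [ 0.4383 -0.2282  0.285 ] [ 1.108  0.366 -0.439  1.76  -0.493  1.372  0.583] [-0.5 -0.2  1. ] 0.0600349108300477
[0.002 0.004 0.01 ]
[ 0.04057903  0.1577783  -0.18278672] [ 0.16636568  0.62088515 -0.76604444]
```

View pics/wrist1.png

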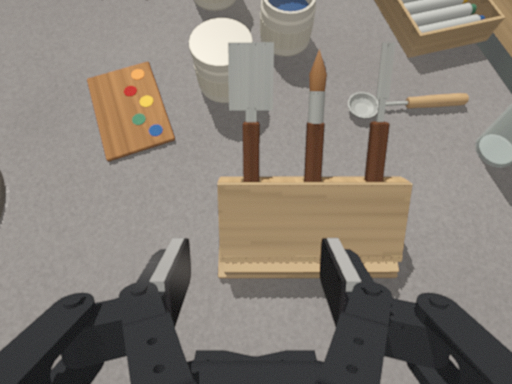

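View pics/side1.png

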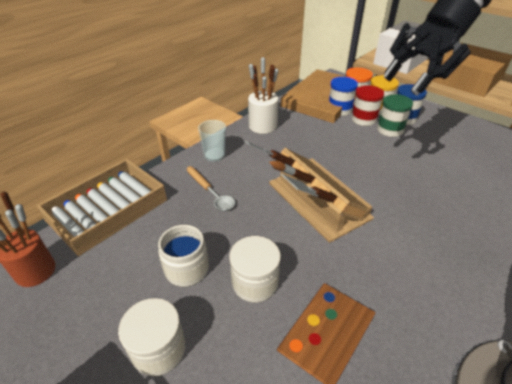

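The wrist view shows the spatula aligned with the fingers: handle at (251,122–180), finger midpoint about col 255. I'll cross-check the position by triangulation.

```bash
python3 - <<'E'
from g import *
T,S,W=load("top0"),load("side0"),load("wrist1")
g=np.array([0.4757,-0.0822,0.1168]);x,y,z=sp(40).T
for n,P in [("tip",g+.11*x),("hend top",g+.025*x+.008*z),("mouth top",g-.045*x+.008*z),("c1",g+.11*x-.025*y),("c2",g+.11*x+.025*y)]:
    print(n,proj(W,P)[0].round(1),proj(T,P)[0].round(1),proj(S,P)[0].round(1))
f=W["pixels"][20:220,190:320,::-1];cv2.imwrite("pics/w1z.png",cv2.resize(f,None,fx=3,fy=3,interpolation=cv2.INTER_CUBIC))
E
```

```text
tip [250.   42.8] [270.8 211.5] [289.2 181.4]
hend top [250.6 122.3] [296.  222.8] [315.8 187.4]
mouth top [251.2 180.8] [313.4 231.1] [332.9 194.1]
c1 [272.8  42.7] [273.7 202.1] [281.3 174.3]
c2 [227.1  42.9] [267.8 221. ] [297.4 188.9]
```

View pics/w1z.png

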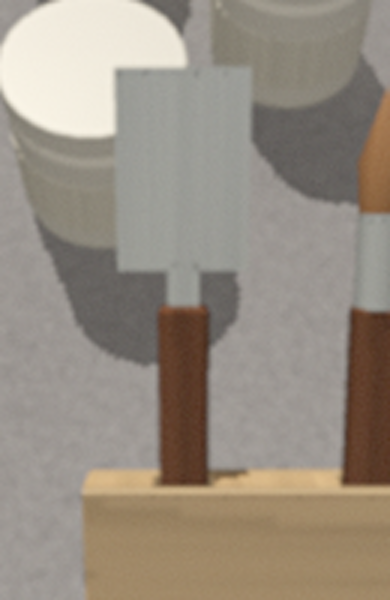

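Emit:
send_rows(
  rows="0.002 0.008 -0.009 0.002 0.004 0.01;0.004 0.0167 -0.018 0 0 0;0.004 0.0167 -0.018 0 0 0;0.004 0.0167 -0.018 0 0 0;0.004 0.0167 -0.018 0 0 0;0.0026 0.0083 -0.0099 0 0 0;0 0 0 0 0 0;0 0 0 0 0 0",
)

```text
clock: 2.9
tcp_pos: [0.4596, -0.1442, 0.194]
orientation: [-0.494, 1.565, -0.879]
contact_force: [-0.8, -0.3, 0.9]
grip_width: 0.0598
```

```bash
python3 look.py 2 wrist; python3 - <<'E'
from g import *
from bench import r
o=r.get_obs();A=R.from_rotvec(o["orientation"]);B=R.from_matrix(tool(sp(40),-1));print((B*A.inv()).as_rotvec().round(3))
print(np.array([.4789,-.0704,.1022])-o["tcp_pos"], B.as_matrix()[:,1])
E
```

```text
2.95 [ 0.4598 -0.1447  0.1942] [ 1.017  0.418 -0.492  1.937 -0.535  1.109  0.591] [ 0.9 -1.2  1.1] 0.060103320803900157
[-0.001  0.001 -0.002]
[ 0.0190713   0.0742784  -0.09199683] [ 0.16636568  0.62088515 -0.76604444]
```

View pics/wrist2.png

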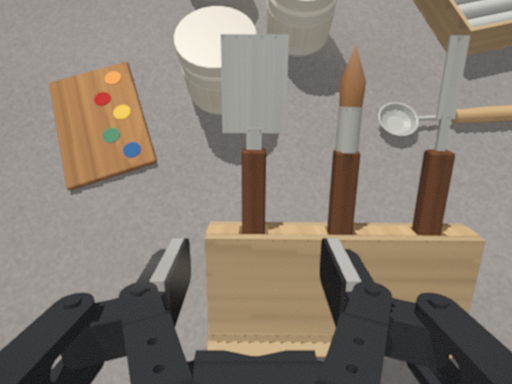

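Emit:
send_rows(
  rows="0.0024 0.0093 -0.0115 0 0 0;0.0024 0.0093 -0.0115 0 0 0;0.0024 0.0093 -0.0115 0 0 0;0.0024 0.0093 -0.0115 0 0 0;0.0024 0.0093 -0.0115 0 0 0;0.0024 0.0093 -0.0115 0 0 0;0.0024 0.0093 -0.0115 0 0 0;0.0024 0.0093 -0.0115 0 0 0;0 0 0 0 0 0;0 0 0 0 0 0",
)

```text
clock: 3.95
tcp_pos: [0.4792, -0.0702, 0.1022]
orientation: [-0.494, 1.565, -0.88]
contact_force: [-0.1, 0.5, -0.6]
grip_width: 0.06
```

```bash
python3 look.py 3 wrist side
```

```text
4.05 [ 0.4793 -0.0705  0.1024] [ 0.916  0.536 -0.541  2.057 -0.589  0.83   0.613] [ 0.1  0.3 -0.4] 0.05982132985788292
```

View pics/wrist3.png

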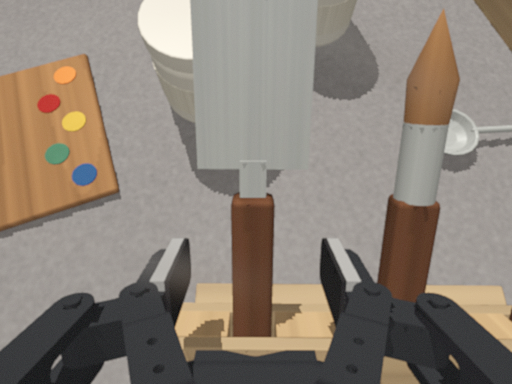

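View pics/side3.png

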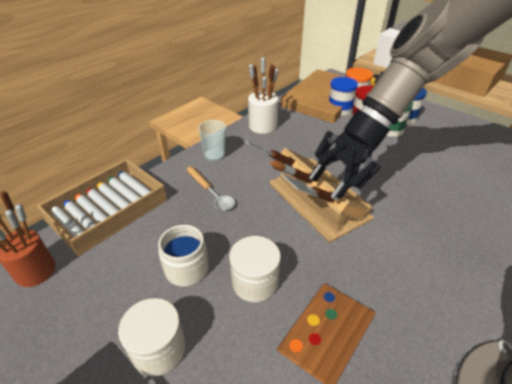

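The fingers straddle the handle (col 253 against a finger midpoint of ~255), so I'm closing the gripper.

Emit:
send_rows(
  rows="0 0 0 0 0 0;0 0 0 0 0 0;0 0 0 0 0 0;0 0 0 0 0 0;0 0 0 0 0 0;0 0 0 0 0 0;0 0 0 0 0 0;0 0 0 0 0 0;0 0 0 0 0 0;0 0 0 0 0 0",
  grip=0.0,
  grip_force=80,
)

```text
clock: 5.05
tcp_pos: [0.4788, -0.0691, 0.1018]
orientation: [-0.494, 1.565, -0.878]
contact_force: [-1.0, -1.3, 4.2]
grip_width: 0.0163
```

```bash
python3 look.py 4 wrist
```

```text
5.1 [ 0.4788 -0.0691  0.1018] [ 0.915  0.537 -0.542  2.059 -0.589  0.829  0.613] [-0.9 -1.   3.4] 0.01661964958566797
```

View pics/wrist4.png

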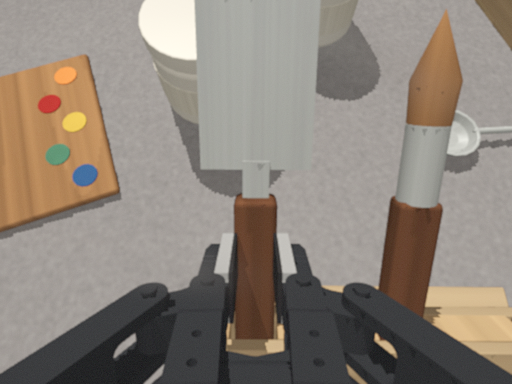

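Emit:
send_rows(
  rows="0.001 0.0037 0.0032 0 0 0;0.002 0.0074 0.0064 0 0 0;0.002 0.0074 0.0064 0 0 0;0 0 0 0 0 0",
  grip_force=100,
)

```text
clock: 5.5
tcp_pos: [0.484, -0.0486, 0.119]
orientation: [-0.495, 1.563, -0.876]
contact_force: [-0.0, -0.0, 1.7]
grip_width: 0.0156
```

```bash
python3 look.py 5 wrist side
```

```text
5.6 [ 0.4838 -0.0497  0.1183] [ 0.893  0.503 -0.559  2.065 -0.607  0.833  0.58 ] [ 0.1 -1.1  1.8] 0.01561364326371607
```

View pics/wrist5.png

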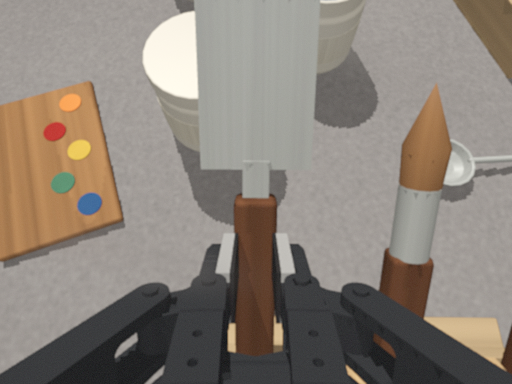

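Nothing slipped: the spatula keeps the same image position while the rack recedes. I'll keep pulling along the slot.

Emit:
send_rows(
  rows="0.002 0.0074 0.0064 0 0 0;0.002 0.0074 0.0064 0 0 0;0.002 0.0074 0.0064 0 0 0;0.002 0.0074 0.0064 0 0 0;0.002 0.0074 0.0064 0 0 0;0.002 0.0074 0.0064 0 0 0;0.002 0.0074 0.0064 0 0 0;0.002 0.0074 0.0064 0 0 0;0.002 0.0074 0.0064 0 0 0;0.002 0.0074 0.0064 0 0 0;0.002 0.0074 0.0064 0 0 0;0 0 0 0 0 0;0 0 0 0 0 0",
)

```text
clock: 6.9
tcp_pos: [0.5056, 0.0308, 0.1881]
orientation: [-0.495, 1.565, -0.878]
contact_force: [-0.3, 0.2, -1.7]
grip_width: 0.0154
```

```bash
python3 look.py 6 wrist side top
```

```text
7.05 [0.5055 0.0304 0.1877] [ 0.794  0.368 -0.622  2.06  -0.667  0.859  0.414] [-0.  -0.1 -1.4] 0.015933984861937478
```

View pics/side6.png

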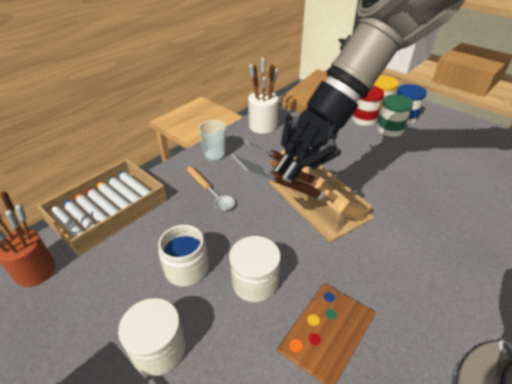

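View pics/top6.png

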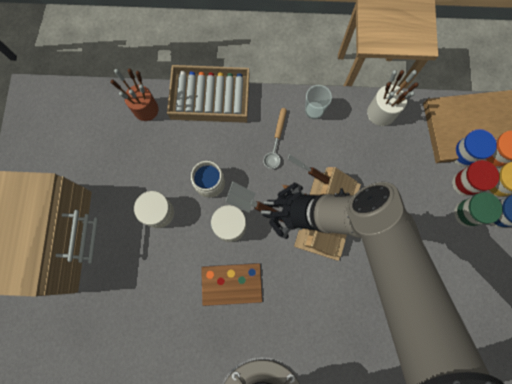

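View pics/wrist6.png

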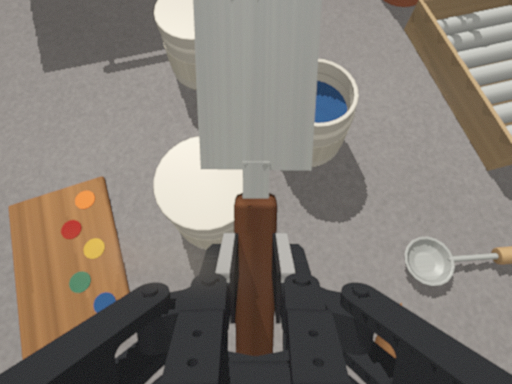

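```bash
cat > plan.py <<'E'
from g import *
from bench import r
import sys
el,yaw=float(sys.argv[1]),float(sys.argv[2])
o=r.get_obs();A=R.from_rotvec(o["orientation"]);S=sp(el,yaw);B=R.from_matrix(tool(S,-1))
tip=np.array([.608,.183,.16]);g=tip-.11*S[:,0];t=g-.019*S[:,2]
d=(B*A.inv()).as_rotvec()
print("turn",d.round(3),np.degrees(np.linalg.norm(d)).round(1),"rows",np.abs(d).max()/.14,"shift",(t-o["tcp_pos"]).round(4),"tcp",t.round(4))
for k in np.linspace(0,1,7):
    M=(R.from_rotvec(k*d)*A).as_matrix(); x=M[:,0]*-1
    print(k.round(2),"x_sp? el",np.degrees(np.arcsin(x[2])).round(0),"yaw",np.degrees(np.arctan2(x[1],x[0])).round(0),"tool dir",M[:,1].round(2))
E
for y in 75 45 17 196; do python3 plan.py -42 $y; done
```

```text
turn [-1.385e+00  3.690e-01 -1.000e-03] 82.1 rows 9.891985132315098 shift [0.0781 0.0614 0.0318] tcp [0.5836 0.0918 0.2195]
0.0 x_sp? el 40.0 yaw 75.0 tool dir [ 0.16  0.62 -0.76]
0.17 x_sp? el 26.0 yaw 75.0 tool dir [ 0.11  0.43 -0.9 ]
0.33 x_sp? el 13.0 yaw 75.0 tool dir [ 0.06  0.21 -0.98]
0.5 x_sp? el -1.0 yaw 75.0 tool dir [-0.01 -0.02 -1.  ]
0.67 x_sp? el -15.0 yaw 75.0 tool dir [-0.07 -0.24 -0.97]
0.83 x_sp? el -28.0 yaw 75.0 tool dir [-0.12 -0.46 -0.88]
1.0 x_sp? el -42.0 yaw 75.0 tool dir [-0.17 -0.65 -0.74]
turn [-1.255  0.722 -0.431] 86.5 rows 8.960819489379324 shift [0.0357 0.0858 0.0318] tcp [0.5412 0.1162 0.2195]
0.0 x_sp? el 40.0 yaw 75.0 tool dir [ 0.16  0.62 -0.76]
0.17 x_sp? el 27.0 yaw 69.0 tool dir [ 0.1   0.44 -0.89]
0.33 x_sp? el 13.0 yaw 64.0 tool dir [ 0.01  0.24 -0.97]
0.5 x_sp? el -1.0 yaw 60.0 tool dir [-0.09  0.04 -0.99]
0.67 x_sp? el -15.0 yaw 56.0 tool dir [-0.22 -0.16 -0.96]
0.83 x_sp? el -28.0 yaw 51.0 tool dir [-0.35 -0.33 -0.88]
1.0 x_sp? el -42.0 yaw 45.0 tool dir [-0.47 -0.47 -0.74]
turn [-1.071  1.031 -0.829] 97.5 rows 7.650507124081998 shift [0.0
[... 263 characters left out ...]
2 -0.98]
0.67 x_sp? el -15.0 yaw 38.0 tool dir [-0.31 -0.02 -0.95]
0.83 x_sp? el -29.0 yaw 29.0 tool dir [-0.48 -0.13 -0.87]
1.0 x_sp? el -42.0 yaw 17.0 tool dir [-0.64 -0.2  -0.74]
turn [-1.178 -1.203  1.682] 136.3 rows 12.01261504286455 shift [0.1933 0.1786 0.0318] tcp [0.6988 0.209  0.2195]
0.0 x_sp? el 40.0 yaw 75.0 tool dir [ 0.16  0.62 -0.76]
0.17 x_sp? el 29.0 yaw 100.0 tool dir [ 0.17  0.51 -0.84]
0.33 x_sp? el 15.0 yaw 119.0 tool dir [ 0.22  0.39 -0.89]
0.5 x_sp? el -1.0 yaw 135.0 tool dir [ 0.3   0.29 -0.91]
0.67 x_sp? el -17.0 yaw 152.0 tool dir [ 0.41  0.21 -0.89]
0.83 x_sp? el -31.0 yaw 171.0 tool dir [ 0.53  0.17 -0.83]
1.0 x_sp? el -42.0 yaw -164.0 tool dir [ 0.64  0.18 -0.74]
```

Emit:
send_rows(
  rows="0 0 0.015 0 0 0;0 0 0.03 0 0 0;0 0 0.03 0 0 0;0 0 0.025 0 0 0;0.0065 0.005 0 -0.1154 0.0307 0;0.0065 0.005 0 -0.1154 0.0307 0;0.0065 0.005 0 -0.1154 0.0307 0;0.0065 0.005 0 -0.1154 0.0307 0;0.0065 0.005 0 -0.1154 0.0307 0;0.0065 0.005 0 -0.1154 0.0307 0;0 0 0 0 0 0;0 0 0 0 0 0",
)

```text
clock: 8.25
tcp_pos: [0.5444, 0.0622, 0.2874]
orientation: [-1.091, 1.392, -1.405]
contact_force: [-0.6, -0.7, -2.5]
grip_width: 0.0159
```

```bash
python3 look.py 7 side;python3 plan.py -42 75|head -2
```

```text
8.3 [0.5442 0.0605 0.2874] [ 0.27   0.259 -0.605  1.722  0.168  1.221 -0.639] [ 0.2  0.3 -2.8] 0.0151976527175147
turn [-0.693  0.182 -0.001] 41.1 rows 4.952581692178024 shift [ 0.0393  0.0313 -0.0679] tcp [0.5836 0.0918 0.2195]
0.0 x_sp? el -1.0 yaw 75.0 tool dir [-0.01 -0.01 -1.  ]
```

View pics/side7.png

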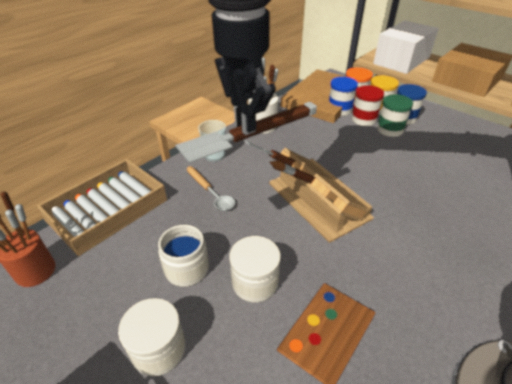

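The spatula is now level at el about 0 (blade at side px (205,147)), out of the rack, with the knife and brush still in place. I'll do the second half of the turn.

Emit:
send_rows(
  rows="0.0065 0.005 0 -0.1154 0.0303 0;0.0065 0.005 0 -0.1154 0.0303 0;0.0065 0.005 0 -0.1154 0.0303 0;0.0065 0.005 0 -0.1154 0.0303 0;0.0065 0.005 0 -0.1154 0.0303 0;0.0065 0.005 0 -0.1154 0.0303 0;0 0 0 0 0 0;0 0 0 0 0 0",
)

```text
clock: 9.1
tcp_pos: [0.5836, 0.0897, 0.2869]
orientation: [-1.685, 1.033, -1.892]
contact_force: [0.3, -0.9, -1.5]
grip_width: 0.016
```

```bash
python3 look.py 8 side top;python3 plan.py -42 75|head -2
```

```text
9.2 [0.5839 0.0886 0.2888] [-0.228  0.602 -0.491  1.42   0.664  1.825 -1.042] [ 0.5  0.1 -0.4] 0.015590869042336508
turn [-0.001  0.002  0.001] 0.2 rows 0.017473569041620243 shift [-0.0003  0.0032 -0.0693] tcp [0.5836 0.0918 0.2195]
0.0 x_sp? el -42.0 yaw 75.0 tool dir [-0.17 -0.65 -0.74]
```

View pics/side8.png

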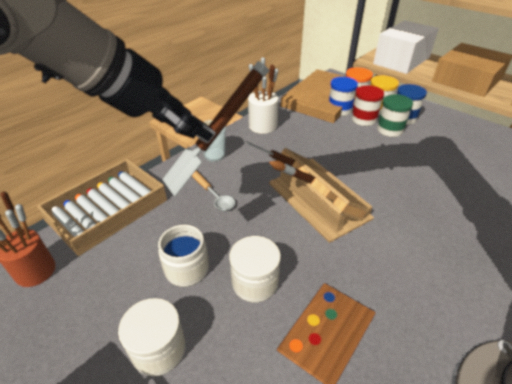

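View pics/top8.png

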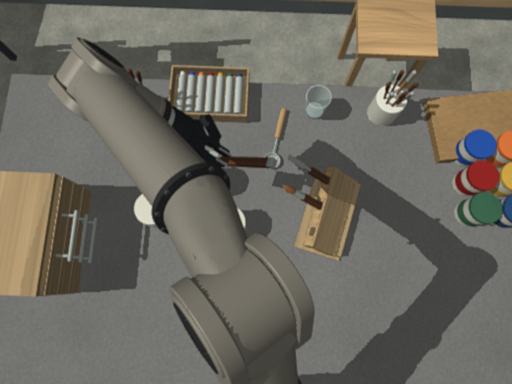

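Emit:
send_rows(
  rows="0 0.001 -0.012 0 0 0;0 0.001 -0.012 0 0 0;0 0.001 -0.012 0 0 0;0 0 0 0 0 0",
)

```text
clock: 9.6
tcp_pos: [0.5827, 0.0931, 0.2499]
orientation: [-1.688, 1.03, -1.892]
contact_force: [0.2, -0.0, -1.6]
grip_width: 0.0154
```

```bash
python3 look.py 9 side;python3 plan.py -42 75|head -2; python3 - <<'E'
from g import *
from bench import r
o=r.get_obs();M=R.from_rotvec(o["orientation"]).as_matrix();tip=o["tcp_pos"]-.019*M[:,1]-.11*M[:,0]
S=load("side9");print(tip,proj(S,tip),proj(S,tip+.025*M[:,2]),proj(S,tip-.025*M[:,2]),"jar",proj(S,[.608,.183,.09]))
c=S["pixels"][110:290,120:270,::-1];cv2.imwrite("pics/s9z.png",cv2.resize(c,None,fx=3,fy=3,interpolation=cv2.INTER_CUBIC))
E
```

```text
9.65 [0.5831 0.0935 0.251 ] [-0.235  0.638 -0.49   1.452  0.67   1.777 -1.081] [-0.  -0.3 -1.1] 0.01573104092087009
turn [ 0.    -0.001 -0.003] 0.2 rows 0.019224886727895095 shift [ 0.0005 -0.0017 -0.0315] tcp [0.5836 0.0918 0.2195]
0.0 x_sp? el -42.0 yaw 75.0 tool dir [-0.17 -0.65 -0.74]
[0.60724194 0.18474079 0.19142144] [[172.79822051 204.13260331]] [[167.1064445  195.98170171]] [[178.77441708 212.69080908]] jar [[181.59512505 241.46842751]]
```

View pics/s9z.png

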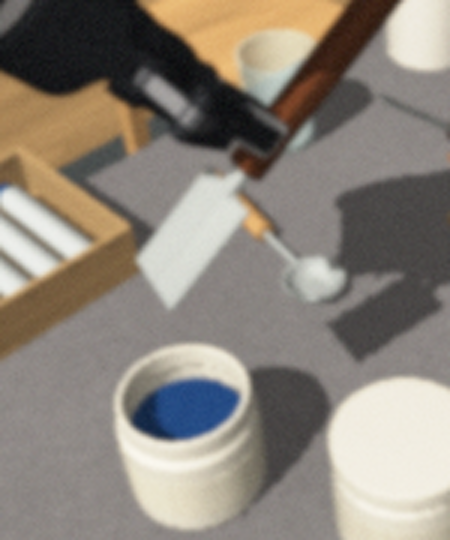

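Emit:
send_rows(
  rows="0 0 -0.01 0 0 0;0 0 -0.01 0 0 0;0 0 -0.01 0 0 0;0 0 -0.004 0 0 0;0 0 0 0 0 0;0 0 0 0 0 0;0 0 0 0 0 0;0 0 0 0 0 0",
)

```text
clock: 10.45
tcp_pos: [0.5838, 0.094, 0.2185]
orientation: [-1.682, 1.03, -1.893]
contact_force: [0.4, 0.6, -1.2]
grip_width: 0.0156
```

```bash
python3 look.py 10 side wrist; python3 - <<'E'
from g import *
from bench import r
o=r.get_obs();M=R.from_rotvec(o["orientation"]).as_matrix();tip=o["tcp_pos"]-.019*M[:,1]-.11*M[:,0]
S=load("side10");W=load("wrist10");print(tip,np.abs(o["qvel"]).max())
for f in(S,W):print(proj(f,tip),proj(f,tip+.025*M[:,2]),proj(f,tip-.025*M[:,2]),"jar",proj(f,[.608,.183,.09]))
c=S["pixels"][110:290,120:270,::-1];cv2.imwrite("pics/s10z.png",cv2.resize(c,None,fx=3,fy=3,interpolation=cv2.INTER_CUBIC))
E
```

```text
10.55 [0.5837 0.0939 0.2184] [-0.236  0.668 -0.487  1.478  0.678  1.731 -1.113] [-0.4 -0.1 -1.5] 0.01565150134298719
[0.60807044 0.18525936 0.15904756] 0.004066658449310395
[[175.13154092 217.07519   ]] [[169.57053229 208.86922834]] [[180.96024966 225.67617655]] jar [[181.59512505 241.46842751]]
[[253.08916637 -11.53124889]] [[316.67650912 -11.59741099]] [[189.52325467 -11.4651091 ]] jar [[254.31552422 -83.09245128]]
```

View pics/s10z.png

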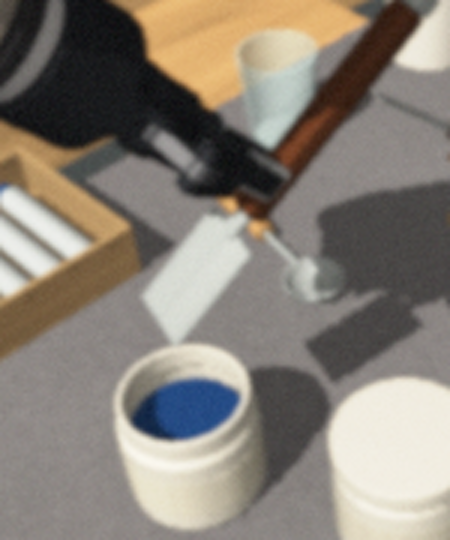

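View pics/side10.png

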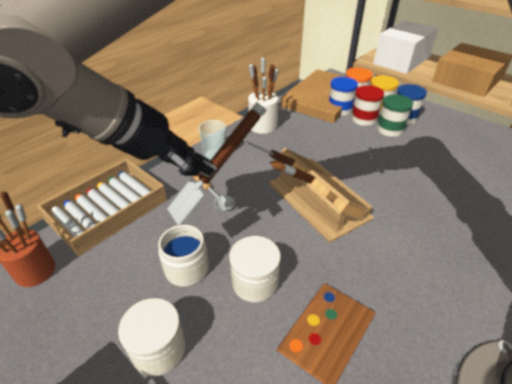

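View pics/wrist10.png

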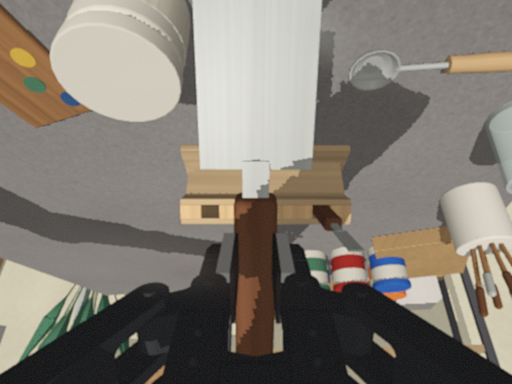

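```bash
python3 - <<'E'
from g import *
S=load("side10");T=load("top0")
print([plane(S,173.2,215.9,z).round(4) for z in(.15,.159,.168)], plane(S,181.3,244,.09),plane(T,205.8,175.2,.09))
E
```

```text
[array([0.6211, 0.1811, 0.15  ]), array([0.613 , 0.1857, 0.159 ]), array([0.605 , 0.1903, 0.168 ])] [0.60349602 0.18742988 0.09      ] [0.60987137 0.18224216 0.09      ]
```

```bash
python3 - <<'E'
from bench import r
print(r.hand_in())
o=r.get_obs();print(o["clock"],o["tcp_pos"],o["grip_width"])
E
```

```text
the job is handed in; nothing more can be done
None
the job is handed in; nothing more can be done
```

I gripped the spatula across its handle and drew it about 130 mm out along the slot. I then lifted it, turned it about 82°, and handed the job in while holding it still over the open jar at about 10.6 s.

**Last checks**
- **Blade angle:** the blade points about 42° below level.
- **Position over the jar:** the middle of the blade's end edge is near (0.608, 0.185, 0.159), about 69 mm above the rim. From the arm's pose, it is within a few mm of the mouth's centre, estimated at (0.607, 0.184).
- **Grip:** the handle sits in the same place in the wrist camera view as when I gripped it, so it has not slipped.
- **Surroundings:** the knife and brush are still in the rack and the jars look unmoved. Forces read only a few newtons throughout.

**Disagreements**
- **Side camera:** it put the blade edge about 2 px (4–5 mm) from where the arm's pose put it.
- **Jar position:** the top and side camera estimates differ by about 8 mm. Both of these gaps are well inside the 39 mm mouth radius.
- **Grip width:** the gripper read about 16 mm on a handle listed as 20 mm wide. I put that down to the pads giving, but didn't confirm it.

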